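# Poke the worn bearing out of its housing on the ejector post

## Robot

A 6-joint arm with a two-finger parallel gripper is mounted at the origin on the work surface. World frame = base frame: x ahead of the robot, y to its left, z up, the work surface at z = 0. Lengths are in m, angles in degrees, forces in N, time in s.
With the tool pointing down it reaches from about 0.375 to 0.9 m from the base axis. Payload 3.1 kg.
Tool frame: the origin (TCP) lies on the centre line of the jaws, within the pads' length; the fingertips stand 8 mm ahead of it and the grasp point (between the pads) lies 11 mm behind it; z points along the fingers, y is the direction in which the jaws open and shut (so a half turn about z gives the same grasp; the last joint's range is limited). The gripper opens to 87 mm and grips with 3 to 60 N. Pads are 19 mm wide; open, the fingers measure 117 mm over their backs; the gripper's body (75 mm by 190 mm) begins 51 mm behind the grasp point.
Start: joints at [-84.826, 30.224, 82.088, -0, 67.689, -10.227], TCP at [0.166, -0.603, 0.231] pointing down, gripper open.
Joint ranges: [-176.69, 176.69], [-43.24, 126.21], [12.49, 139.97], [-82, 262], [0, 151.66], [-163.58, 163.58]. Speed limits (degrees/s): [159.86, 159.86, 180, 180, 180, 180].

## Interface

Orientations are given as a 3x3 rotation matrix whose columns are the frame's x, y, z axes.
In Python, from rig import * gives the robot as it stands. The module is installed in compiled form; this text tells all that it offers.
- The arm moves only by the tool arm_command, never from a script. Its argument "commands" is a list of rows, each an object with "translation": the shift along the tool's x, y, z scaled (see below), a list of three; "dr": the turn, a rotation vector about the tool's x, y, z scaled (see below), a list of three; "jaw": the closure, from 0 (fully open) to 1 (shut). In form: [{"translation": [x, y, z], "dr": [ax, ay, az], "jaw": jaw}, ...]. A call has 1 to 12 rows; each row shifts and turns the commanded pose from where the row before left it, along the tool's axes as they then stand; what a row does not reach is not made up. The controller multiplies each number of a shift by 25 mm and each number of a turn by 6 degrees. A row lasts 1/12 s, in which the tool goes at most 41.7 mm and 7.16 degrees, less where a joint would pass 70% of its speed; a pose out of reach is approached as far as the arm can. A call with a number of a shift or a turn outside -1 to 1 is refused whole. A call with a gripper value outside its range is refused whole. The fingers move at their own pace and stop on an object; the grip force is fixed at half the most. Time passes only in rows, so rows that do not move let the fingers close. It gives the time, the measured TCP pose, the force and the opening at its end, in the units of the state.
- read_state(): the state, without advancing time (a new reading comes with each control period).
- capture(name): name is "scene" or "top" or "wrist"; returns (picture, depth): 400x640x3 uint8, red, green, blue; 400x640 float32, m along the optical axis (not along the pixel's ray), 0 where there is no reading.
- camera_model(name): a dict with "intrinsics" (3x3 intrinsics, pixels), "k1" (the pictures are not rectified: a ray, as slopes to the right and down, at radius r is drawn at 1 + k1 r^2 times it, then the intrinsics apply), "pose" (4x4, takes a point from camera to world coordinates); the wrist camera has in their place "mount" (4x4, takes a point from camera to tool coordinates, whose origin is the TCP and whose axes are the flange's). Camera axes: x right, y down, z forward; pixel columns grow to the right and rows downward; lengths in m; the calibration is good to about 2 mm. A picture is of the moment at which its call begins: read the wrist's pose just before it. camera_model takes no time and is no camera call.
- hand_in(): hands the job in, once; it reports no verdict.
The state is a dict: "time_s": time; "joint_positions": joint angles; "qvel": joint speeds; "tau": joint torques, N m; "position": TCP position; "tcp_rot": TCP orientation; "force": force on the tool from outside, world axes, zero at the start; "moment": the same for the moment, N m; "opening": opening from 0.0 (shut) to 1.0 (fully open).
Only numpy, scipy, OpenCV 4.12 (cv2) and the standard library are available. Lean on these libraries where they do the work, as an engineer would, in place of code of your own. Each camera call takes 0.05 s, during which the arm holds its last target.

## Task

Get the worn copper-and-orange bearing out of its aluminium housing: carry the housing to the blue ejector stand, feel for the hole in its underside with the brass post without ever forcing it, and press the housing gently down, lengthwise along the pedestal, until it sits flat on the pedestal and the post has poked the bearing up out of its recess. Then lift the bearing out and put it in the shallow steel tray, leaving the housing sitting on the pedestal and everything else where it was.

Things in the scene. Friction and masses are not known exactly. Their poses are not given: they have to be found in the camera images.
- housing: loose aluminium block, 100 (its x) x 46 (its y) x 32 mm high, 0.22 to 0.45 kg; origin: centre of its underside, z up. A recess in the middle of its top, 32 mm wide, 15 mm deep, holds the bearing, gripped by springs; the 17 mm floor below has a central access hole, 16.5 mm wide, open at the underside (hidden as it lies). Grip it across the 46 mm, tips 5 mm or more above its underside
- bearing: worn bearing, copper ring, orange seal: solid disc, 30 mm wide, 14 mm high; origin: centre of its underside, z up. Its top lies 1 mm below the housing's top: no grip there. Pushing it up takes about 10 to 18 N; after some 5 mm the springs let go and it stands loose on the post. With the housing flat on the pedestal it stands 12 mm proud of the housing
- stand: blue ejector stand, bolted down: base plate 140 (its x) x 80 (its y) x 12 mm with a pedestal 110 (x) x 34 (y) mm, its flat top 45 mm above the table, in line with the base; origin: centre of its underside. Pressing the housing against stand or post, or the bearing against the post, with over 40 N marks the parts
- disc (a point): centre of a steel disc, 34 mm wide, set flush in the middle of the pedestal's top. An upright brass post, 13 mm wide, with a 1 mm bevel at its tip, stands on the disc 10 mm off this point, its tip 30 mm above the pedestal (75 mm above the table). The disc is clamped, does not yield, and may be turned to any angle: where round the circle the post stands is not measured and must be felt or seen
- tray: shallow open steel tray, fixed, 150 (its x) x 120 (its y) x 28 mm high, 3 mm walls and floor; origin at the centre of its underside
- new_bearing: new bearing, steel ring and blue seal, same size as the worn one, lying on the table; to be left alone
- wrench: wrench 160 mm long lying on the table; to be left alone
- screwdriver: screwdriver 190 mm long lying on the table; to be left alone
- jar: amber jar, 72 mm in diameter, 110 mm high; to be left alone
- cup: white cup, 80 mm in diameter, 60 mm high; to be left alone
- fitting: upright brass fitting, 22 mm in diameter, 42 mm high; to be left alone
- spoon: spoon 170 mm long lying on the table; to be left alone
Mind the look-alikes: they are no part of the job. Leave any black or purple look-alike of the tray alone.

How it is judged:
By the outcome, as a careful person would: the job done as asked, in the order asked, and still so for the second after the job is handed in, with the robot touching nothing.
It also fails if it takes over 72 s, if anything falls off the work surface, if the arm or the gripper's body presses on something with over 40 N, if the wrist force passes 120 N, or if a joint passes its speed limit or range.

## Working session

There is one attempt and no reset: what is moved stays moved. The work goes in short steps, Python scripts to look and compute and a tool call to move; the robot and the scene stay as the last step left them, time stands still between calls to the robot, and variables do not carry over. Pictures are saved under pics/ and viewed, and the job is handed in when it is done.

Besides the shell and the picture viewer there is one more tool, called after "Emit:" as name(argument=value, ...), one argument or row to a line, values as JSON. arm_command: Moves the arm, as the interface text tells. Its arguments: {"type":"object","properties":{"commands":{"type":"array"}},"required":["commands"]}

```bash
mkdir -p pics; ls; cat > h.py <<'E'
from rig import *
import numpy as np, cv2
def px2w(name,u,v,d=None,z=None,pose=None):
    m=camera_model(name);K=np.array(m['intrinsics']);k1=m['k1']
    a=np.array([(u-K[0,2])/K[0,0],(v-K[1,2])/K[1,1]])
    s=a.copy()
    for _ in range(20): s=a/(1+k1*(s@s))
    if 'pose' in m: T=np.array(m['pose'])
    else:
        T=pose@np.array(m['mount'])
    ray=T[:3,:3]@np.array([s[0],s[1],1]);o=T[:3,3]
    if z is not None: d=(z-o[2])/ray[2]
    return o+ray*d
def w2px(name,p,pose=None):
    m=camera_model(name);K=np.array(m['intrinsics'])
    T=np.array(m['pose']) if 'pose' in m else pose@np.array(m['mount'])
    c=np.linalg.inv(T)@np.r_[p,1];s=c[:2]/c[2];s=s*(1+m['k1']*(s@s))
    return K[0,0]*s[0]+K[0,2],K[1,1]*s[1]+K[1,2],c[2]
def tpose():
    s=read_state();T=np.eye(4);T[:3,:3]=np.array(s['tcp_rot']);T[:3,3]=s['position'];return T
def shot(name,tag):
    P=tpose();im,d=capture(name)
    cv2.imwrite(f'pics/{tag}.png',im[:,:,::-1]);np.savez(f'pics/{tag}.npz',im=im,d=d,P=P);return im,d,P
def crop(tag,u0,v0,u1,v1,f,out):
    im=np.load(f'pics/{tag}.npz')['im'][v0:v1,u0:u1,::-1]
    cv2.imwrite(f'pics/{out}.png',cv2.resize(im,None,fx=f,fy=f,interpolation=cv2.INTER_CUBIC))
E
python3 - <<'E'
from h import *
for n in('scene','top'): shot(n,n+'0')
print(read_state())
for n in('scene','top','wrist'):print(n,camera_model(n))
E
```

```text
pics
{'time_s': 0.1, 'joint_positions': array([-8.48273445e+01,  3.02743010e+01,  8.21502856e+01, -1.11269324e-03,
        6.76896655e+01, -1.02282613e+01]), 'qvel': array([ 0.00362009, -0.07744961, -0.16175953,  0.04217094,  0.00835122,
       -0.13741925]), 'tau': array([ 4.64560162e-05, -4.40985918e+01, -1.77150822e+01,  6.33730413e-02,
        5.33934811e-02, -3.80114500e-05]), 'position': array([ 0.16593496, -0.60188746,  0.2296555 ]), 'tcp_rot': array([[ 9.64089226e-01,  2.65578474e-01, -1.97673606e-04],
       [ 2.65578335e-01, -9.64087242e-01,  1.98433439e-03],
       [ 3.36421899e-04, -1.96557324e-03, -9.99998012e-01]]), 'force': array([ 0.77743505, -0.06842507,  0.25222228]), 'moment': array([-0.00946733,  0.00307528,  0.00520905]), 'opening': 0.9979711330952941}
scene {'intrinsics': array([[392.80093166,   0.        , 322.97688701],
       [  0.        , 392.80093166, 201.33876908],
       [  0.        ,   0.        ,   1.        ]]), 'k1': 0.007151226554510225, 'pose': array([[ 0.8204368 ,  0.37463707, -0.43189179,  0.92368027],
       [ 0.5717283 , -0.53337196,  0.623410
[... 453 characters left out ...]
10862, -0.0407807 ],
       [-0.02683448, -0.08237968, -0.99623968,  1.38268358],
       [ 0.        ,  0.        ,  0.        ,  1.        ]])}
wrist {'intrinsics': array([[296.76735212,   0.        , 322.89134336],
       [  0.        , 296.76735212, 200.1741753 ],
       [  0.        ,   0.        ,   1.        ]]), 'k1': -0.022322281238425275, 'mount': array([[ 1.84931163e-03, -9.58415587e-01, -2.85370184e-01,
         7.88234208e-02],
       [ 9.99997796e-01,  2.05616792e-03, -4.25257593e-04,
        -1.19028281e-03],
       [ 9.94342525e-04, -2.85368769e-01,  9.58417277e-01,
        -1.53304284e-01],
       [ 0.00000000e+00,  0.00000000e+00,  0.00000000e+00,
         1.00000000e+00]])}
```

View pics/top0.png

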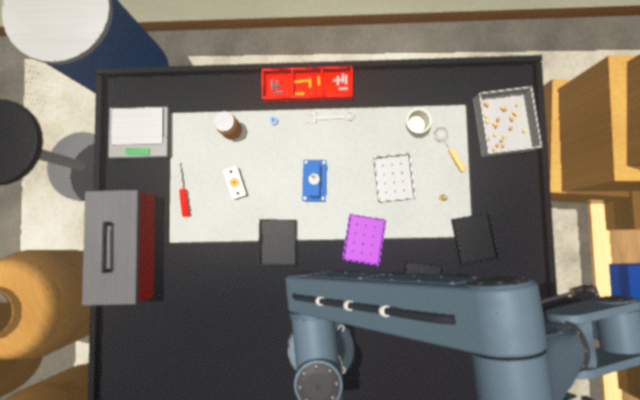

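View pics/scene0.png

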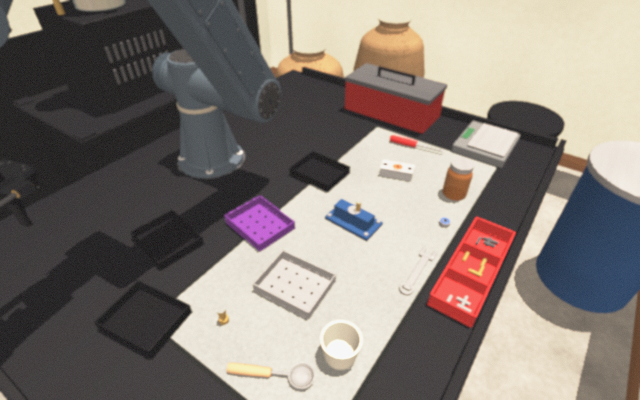

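```bash
python3 - <<'E'
from h import *
crop('top0',200,140,350,220,5,'t1');crop('top0',350,130,450,220,6,'t2');crop('scene0',310,140,430,250,6,'s1')
E
```

```text
(no output)
```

View pics/t1.png

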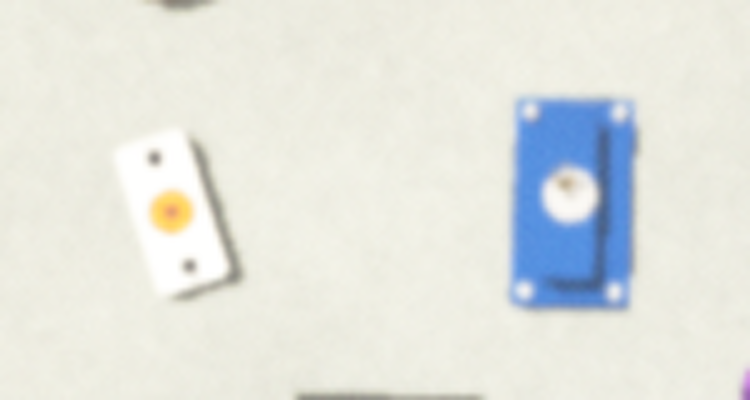

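View pics/t2.png

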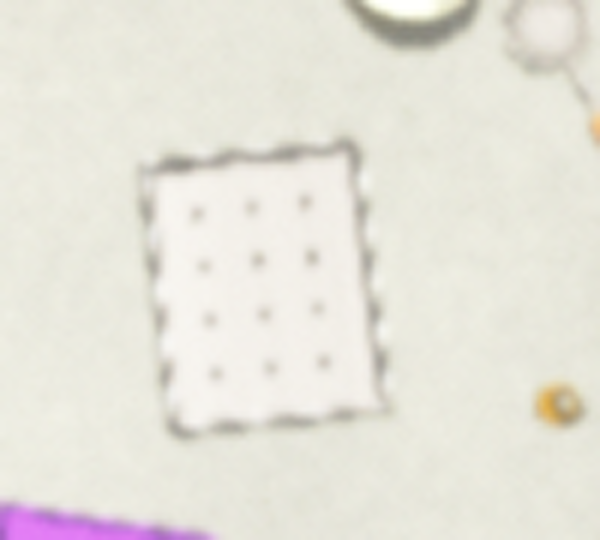

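View pics/s1.png

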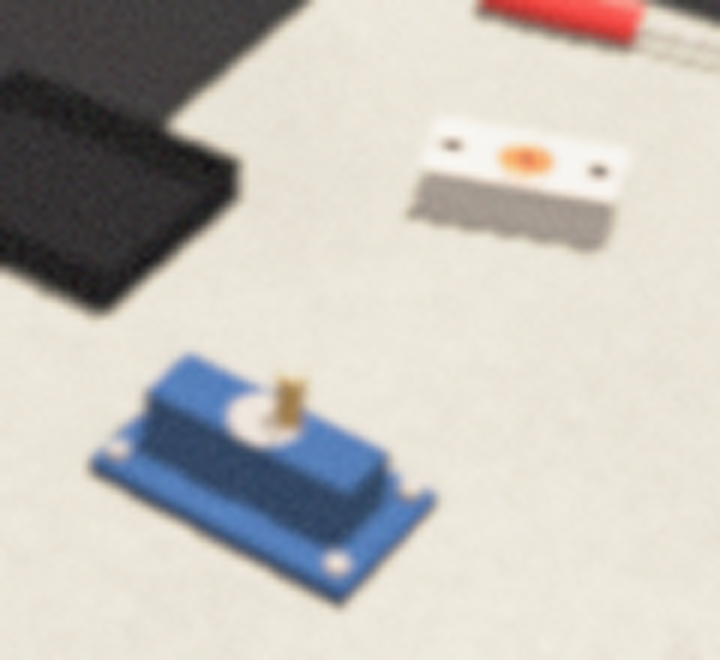

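```bash
python3 - <<'E'
from h import *
def p(u,v,z):return np.round(px2w('top',u,v,z=z),4)
a,b,c=p(230.6,171.6,.032),p(238,193.2,.032),p(234.2,182.4,.031)
print('housing',a,b,c,np.degrees(np.arctan2(*(a-b)[[1,0]])))
S=[p(u,v,.012) for u,v in[(306,162.4),(323.8,162.6),(305,198),(322.6,198.4)]]
print(S,np.mean(S,0),'ang',[np.degrees(np.arctan2(*(S[i]-S[i+2])[[1,0]])) for i in(0,1)])
print('disc',p(314,179,.045),'post',p(313.2,176.6,.075))
T=[p(350+x/6,130+y/6,.028) for x,y in[(145,168),(350,145),(390,408),(182,432)]]
print('tray',T,np.mean(T,0))
f=lambda u,v,z:np.round(px2w('scene',310+u/6,140+v/6,z=z),4)
print('scene post',f(290,383,.075),'base',f(285,423,.045),'disc',f(265,418,.045),'bearing',f(527,160,.031))
print(S[0],f(409,488,.012),f(336,562,.012),f(119,447,.012))
E
```

```text
housing [0.576  0.2846 0.032 ] [0.5038 0.2603 0.032 ] [0.54  0.273 0.031] 18.60143671324359
[array([0.6041, 0.0364, 0.012 ]), array([ 0.602 , -0.0229,  0.012 ]), array([0.485 , 0.0418, 0.012 ]), array([ 0.4824, -0.0165,  0.012 ])] [0.543375 0.0097   0.012   ] ang [np.float64(-2.596015609805135), np.float64(-3.0630734132599247)]
disc [0.5431 0.0095 0.045 ] post [0.5467 0.0108 0.075 ]
tray [array([ 0.6103, -0.1888,  0.028 ]), array([ 0.6203, -0.3009,  0.028 ]), array([ 0.4755, -0.317 ,  0.028 ]), array([ 0.465 , -0.2044,  0.028 ])] [ 0.542775 -0.252775  0.028   ]
scene post [0.5603 0.0106 0.075 ] base [0.5561 0.0168 0.045 ] disc [0.5471 0.0145 0.045 ] bearing [0.5462 0.2778 0.031 ]
[0.6041 0.0364 0.012 ] [0.6073 0.0439 0.012 ] [ 0.6038 -0.0156  0.012 ] [ 0.4849 -0.0086  0.012 ]
```

Emit:
arm_command(
  commands=[
    {"translation":[0.96,-0.98,0],"dr":[0,0,0],"jaw":0},
    {"translation":[0.96,-0.98,0],"dr":[0,0,0],"jaw":0},
    {"translation":[0.96,-0.98,0],"dr":[0,0,0],"jaw":0},
    {"translation":[0.96,-0.98,0],"dr":[0,0,0],"jaw":0},
    {"translation":[0.96,-0.98,0],"dr":[0,0,0],"jaw":0},
    {"translation":[0.96,-0.98,0],"dr":[0,0,0],"jaw":0},
    {"translation":[0.96,-0.98,0],"dr":[0,0,0],"jaw":0},
    {"translation":[0.96,-0.98,0],"dr":[0,0,0],"jaw":0},
    {"translation":[0.96,-0.98,0],"dr":[0,0,0],"jaw":0},
    {"translation":[0.96,-0.98,0],"dr":[0,0,0],"jaw":0},
  ],
)

```text
time_s: 0.93
position: [0.3326, -0.3008, 0.2304]
tcp_rot: [[0.964, 0.265, -0.0], [0.265, -0.964, 0.001], [-0.0, -0.001, -1.0]]
force: [1.5, -0.2, 0.7]
opening: 0.999
```

Emit:
arm_command(
  commands=[
    {"translation":[0.96,-0.98,0],"dr":[0,0,0],"jaw":0},
    {"translation":[0.96,-0.98,0],"dr":[0,0,0],"jaw":0},
    {"translation":[0.96,-0.98,0],"dr":[0,0,0],"jaw":0},
    {"translation":[0.96,-0.98,0],"dr":[0,0,0],"jaw":0},
    {"translation":[0.96,-0.98,0],"dr":[0,0,0],"jaw":0},
    {"translation":[0.96,-0.98,0],"dr":[0,0,0],"jaw":0},
    {"translation":[0.96,-0.98,0],"dr":[0,0,0],"jaw":0},
    {"translation":[0.96,-0.98,0],"dr":[0,0,0],"jaw":0},
    {"translation":[0.96,-0.98,0],"dr":[0,0,0],"jaw":0},
    {"translation":[0.96,-0.98,0],"dr":[0,0,0],"jaw":0},
    {"translation":[0,0,0],"dr":[0,0,0],"jaw":0},
    {"translation":[0,0,0],"dr":[0,0,0],"jaw":0},
  ],
)

```text
time_s: 1.93
position: [0.4987, -0.0011, 0.2301]
tcp_rot: [[0.963, 0.269, -0.001], [0.269, -0.963, -0.0], [-0.001, -0.0, -1.0]]
force: [-0.2, -1.2, -0.3]
opening: 0.999
```

```bash
python3 - <<'E'
from h import *
shot('wrist','w1'); print(tpose())
E
```

```text
[[ 9.63545656e-01  2.67540611e-01 -1.33799436e-03  4.98191959e-01]
 [ 2.67540516e-01 -9.63546578e-01 -2.52720336e-04 -2.18251024e-03]
 [-1.35683284e-03 -1.14460119e-04 -9.99999073e-01  2.30137498e-01]
 [ 0.00000000e+00  0.00000000e+00  0.00000000e+00  1.00000000e+00]]
```

View pics/w1.png

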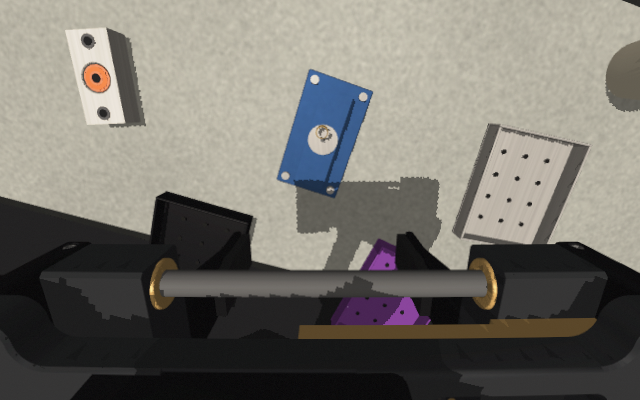

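```bash
python3 - <<'E'
from h import *
crop('w1',260,60,390,205,4,'w1a');crop('w1',55,20,155,135,5,'w1b');crop('w1',440,110,600,250,4,'w1c')
E
```

```text
(no output)
```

View pics/w1a.png

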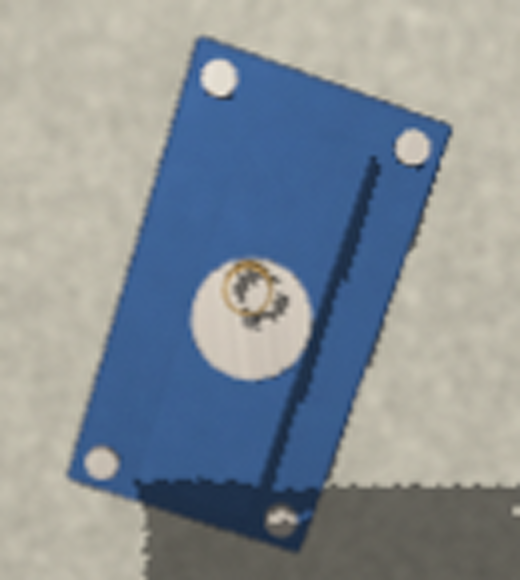

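View pics/w1b.png

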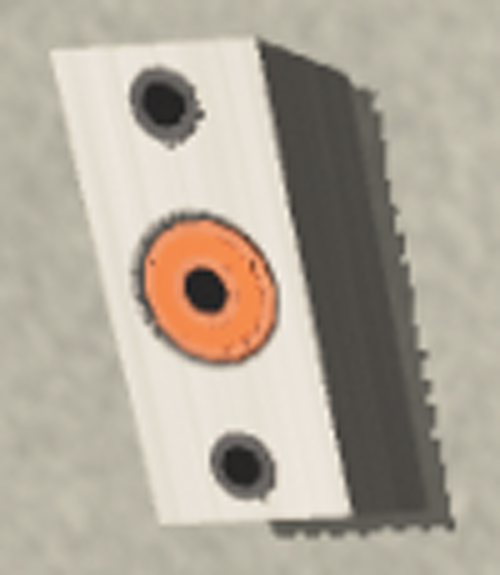

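View pics/w1c.png

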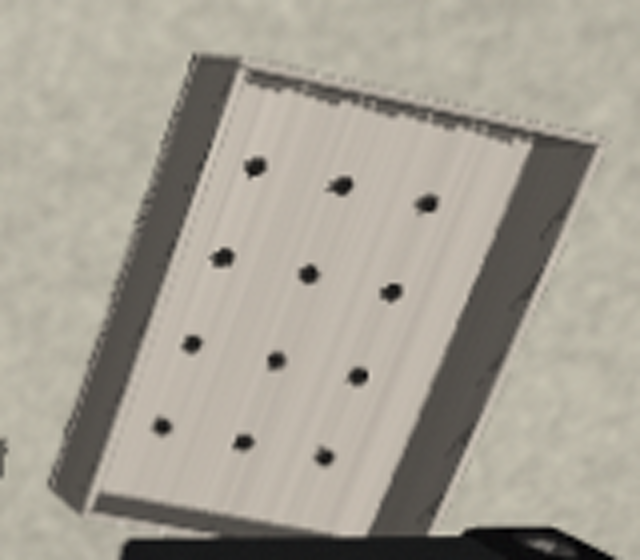

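```bash
python3 - <<'E'
from h import *
P=np.load('pics/w1.npz')['P']
q=lambda o,f,u,v,z:np.round(px2w('wrist',o[0]+u/f,o[1]+v/f,z=z,pose=P),4)
o=(260,60)
S=[q(o,4,*c,.012) for c in[(219,77),(413,147),(101,463),(282,520)]]
C=[q(o,4,*c,.012) for c in[(199,37),(452,130),(68,478),(298,551)]]
print('stand',np.mean(S,0),np.mean(C,0))
for X in(S,C):print([np.degrees(np.arctan2(*(X[i]-X[i+2])[[1,0]])) for i in(0,1)],[np.linalg.norm(X[i]-X[i+2]) for i in(0,1)],np.linalg.norm(X[0]-X[1]))
disc=q(o,4,251,319,.045);post=q(o,4,248,289,.075);print('disc',disc,'post',post,post-disc,np.linalg.norm((post-disc)[:2]))
o=(55,20)
H=[q(o,5,*c,.032) for c in[(52,50),(256,38),(162,524),(352,514)]]
print('housing',np.mean(H,0),'bear',q(o,5,210,290,.031),[np.degrees(np.arctan2(*(H[i]-H[i+2])[[1,0]])) for i in(0,1)],[np.linalg.norm(H[i]-H[i+2]) for i in(0,1)],np.linalg.norm(H[0]-H[1]))
o=(440,110)
print('tray holes mean',np.mean([q(o,4,*c,.003) for c in[(255,166),(428,203),(161,427),(324,457)]],0),q(o,4,242,62,.028),q(o,4,601,145,.028),q(o,4,52,490,.028))
E
```

```text
stand [0.545025 0.013375 0.012   ] [0.5451   0.013325 0.012   ]
[np.float64(-2.7915501822451105), np.float64(-2.6652112087470545)] [np.float64(0.12114375757751614), np.float64(0.12043027028118805)] 0.0604795006593143
[np.float64(-2.6630007660671415), np.float64(-3.0590168471222983)] [np.float64(0.13774875680019766), np.float64(0.13679491949630299)] 0.0787175329897984
disc [0.5452 0.0136 0.045 ] post [0.5548 0.017  0.075 ] [0.0096 0.0034 0.03  ] 0.010184301645179158
housing [0.541725 0.2759   0.032   ] bear [0.5419 0.2758 0.031 ] [np.float64(17.528445678973927), np.float64(17.615192337606533)] [np.float64(0.09994048228820995), np.float64(0.09946381251490413)] 0.04560635920570723
tray holes mean [ 0.548375 -0.249     0.003   ] [ 0.6167 -0.1827  0.028 ] [ 0.6252 -0.2992  0.028 ] [ 0.4759 -0.1814  0.028 ]
```

Emit:
arm_command(
  commands=[
    {"translation":[0.22,-1.0,0],"dr":[0,0,-0.04],"jaw":0},
    {"translation":[0.22,-1.0,0],"dr":[0,0,-0.04],"jaw":0},
    {"translation":[0.22,-1.0,0],"dr":[0,0,-0.04],"jaw":0},
    {"translation":[0.22,-1.0,0],"dr":[0,0,-0.04],"jaw":0},
    {"translation":[0.22,-1.0,0],"dr":[0,0,-0.04],"jaw":0},
    {"translation":[0.22,-1.0,0],"dr":[0,0,-0.04],"jaw":0},
    {"translation":[0.22,-1.0,0],"dr":[0,0,-0.04],"jaw":0},
    {"translation":[0.22,-1.0,0],"dr":[0,0,-0.04],"jaw":0},
    {"translation":[0.22,-1.0,0],"dr":[0,0,-0.03],"jaw":0},
    {"translation":[0.22,-1.0,0],"dr":[0,0,0],"jaw":0},
    {"translation":[0,0,0],"dr":[0,0,0],"jaw":0},
    {"translation":[0,0,0],"dr":[0,0,0],"jaw":0},
  ],
)

```text
time_s: 2.98
position: [0.4802, 0.2519, 0.2303]
tcp_rot: [[0.954, 0.301, -0.001], [0.301, -0.954, -0.001], [-0.001, 0.001, -1.0]]
force: [0.2, 0.0, 0.4]
opening: 0.999
```

```bash
python3 - <<'E'
from h import *
shot('wrist','w2'); print(tpose())
crop('w2',250,60,400,205,5,'w2a')
E
```

```text
[[ 9.53908519e-01  3.00095982e-01 -9.69513295e-04  4.80266672e-01]
 [ 3.00094907e-01 -9.53908699e-01 -1.11386511e-03  2.51276073e-01]
 [-1.25909361e-03  7.71579416e-04 -9.99998910e-01  2.30270382e-01]
 [ 0.00000000e+00  0.00000000e+00  0.00000000e+00  1.00000000e+00]]
```

View pics/w2a.png

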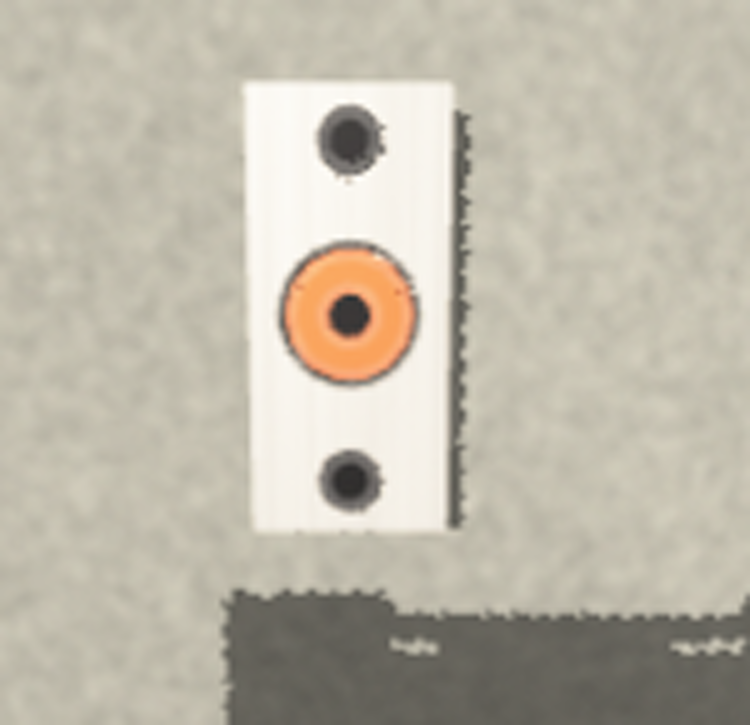

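```bash
python3 - <<'E'
from h import *
P=np.load('pics/w2.npz')['P']
q=lambda u,v,z:np.round(px2w('wrist',250+u/5,60+v/5,z=z,pose=P),4)
H=[q(*c,.032) for c in[(244,82),(455,81),(254,531),(447,531)]]
print('housing',np.mean(H,0),'bear',q(349,313,.031),'holes',(q(349,140,.032)+q(350,481,.032))/2,[np.degrees(np.arctan2(*(H[i]-H[i+2])[[1,0]])) for i in(0,1)],[np.linalg.norm(H[i]-H[i+2]) for i in(0,1)],np.linalg.norm(H[0]-H[1]))
d=q(349,140,.032)-q(350,481,.032);print(np.degrees(np.arctan2(d[1],d[0])))
c=q(349,313,.031);t=P[:3,:3].T@(c-P[:3,3]);print('tool',t)
E
```

```text
housing [0.542175 0.27645  0.032   ] bear [0.5425 0.2768 0.031 ] holes [0.54205 0.2765  0.032  ] [np.float64(17.729415997551676), np.float64(17.459641996854053)] [np.float64(0.1001569268697877), np.float64(0.10032198163912034)] 0.04664600733181784
17.601181367785568
tool [ 0.0671074  -0.00507595  0.19924072]
```

Emit:
arm_command(
  commands=[
    {"translation":[0.9,-0.07,0.5],"dr":[0,0,0],"jaw":0},
    {"translation":[0.9,-0.07,0.5],"dr":[0,0,0],"jaw":0},
    {"translation":[0.88,-0.06,0.5],"dr":[0,0,0],"jaw":0},
    {"translation":[0,0,0.9],"dr":[0,0,0],"jaw":0},
    {"translation":[0,0,0.9],"dr":[0,0,0],"jaw":0},
    {"translation":[0,0,0.9],"dr":[0,0,0],"jaw":0},
    {"translation":[0,0,0.9],"dr":[0,0,0],"jaw":0},
    {"translation":[0,0,0.9],"dr":[0,0,0],"jaw":0},
    {"translation":[0,0,0.9],"dr":[0,0,0],"jaw":0},
    {"translation":[0,0,0.8],"dr":[0,0,0],"jaw":0},
    {"translation":[0,0,0],"dr":[0,0,0],"jaw":0},
    {"translation":[0,0,0],"dr":[0,0,0],"jaw":0},
  ],
)

```text
time_s: 4.03
position: [0.5425, 0.2755, 0.0372]
tcp_rot: [[0.954, 0.299, -0.003], [0.299, -0.954, -0.001], [-0.003, 0.0, -1.0]]
force: [0.2, -0.9, 0.6]
opening: 0.996
```

```bash
python3 - <<'E'
from h import *
shot('wrist','w3'); print(tpose())
E
```

```text
[[ 9.54292897e-01  2.98872977e-01 -1.00283319e-04  5.43504066e-01]
 [ 2.98872952e-01 -9.54292887e-01 -2.09316316e-04  2.76183564e-01]
 [-1.58258649e-04  1.69777102e-04 -9.99999973e-01  3.84096983e-02]
 [ 0.00000000e+00  0.00000000e+00  0.00000000e+00  1.00000000e+00]]
```

View pics/w3.png

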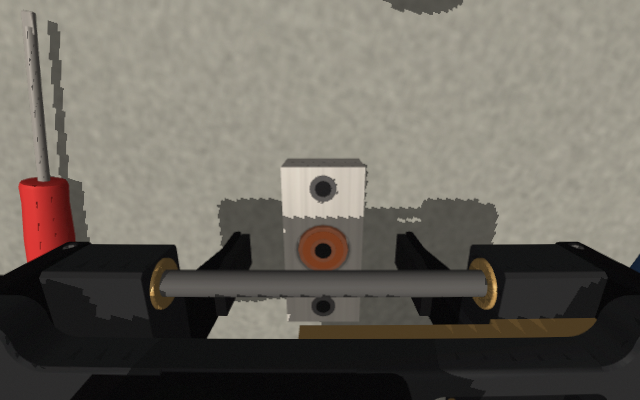

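```bash
python3 - <<'E'
from h import *
P=np.load('pics/w3.npz')['P']
crop('w3',270,150,380,320,3,'w3a')
for z in(.030,.031):
  c=px2w('wrist',323,250,z=z,pose=P);print(c,P[:3,:3].T@(c-P[:3,3]))
c=px2w('wrist',323,188,z=.032,pose=P);e=px2w('wrist',323,305.5,z=.032,pose=P);print((c+e)/2,np.linalg.norm(c-e))
for _ in range(3):print(read_state()['position'])
E
```

```text
[0.54228714 0.2766126  0.03      ] [ 0.00018898 -0.00112851  0.0071816 ]
[0.5427587  0.27676065 0.031     ] [ 0.00067999 -0.00112884  0.00618   ]
[0.54288267 0.2767992  0.032     ] 0.07579929831894712
[0.54350407 0.27618356 0.0384097 ]
[0.54350407 0.27618356 0.0384097 ]
[0.54350407 0.27618356 0.0384097 ]
```

View pics/w3a.png

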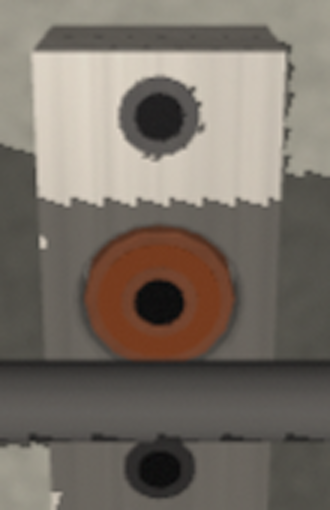

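Emit:
arm_command(
  commands=[
    {"translation":[0.01,-0.03,0.42],"dr":[0,0,0],"jaw":0},
    {"translation":[0,0,0.42],"dr":[0,0,0],"jaw":0},
    {"translation":[0,0,0],"dr":[0,0,0],"jaw":0.4},
    {"translation":[0,0,0],"dr":[0,0,0],"jaw":1},
    {"translation":[0,0,0],"dr":[0,0,0],"jaw":1},
    {"translation":[0,0,0],"dr":[0,0,0],"jaw":1},
    {"translation":[0,0,0],"dr":[0,0,0],"jaw":1},
    {"translation":[0,0,0],"dr":[0,0,0],"jaw":1},
    {"translation":[0,0,0],"dr":[0,0,0],"jaw":1},
  ],
)

```text
time_s: 4.83
position: [0.5432, 0.2782, 0.0173]
tcp_rot: [[0.953, 0.301, 0.001], [0.301, -0.953, -0.0], [0.001, 0.001, -1.0]]
force: [0.8, -3.0, 0.7]
opening: 0.556
```

```bash
python3 - <<'E'
from h import *
shot('wrist','w4'); print(tpose(),read_state()['opening']);crop('w4',250,150,400,330,3,'w4a')
E
```

```text
[[ 9.53492082e-01  3.01417101e-01  7.61394956e-04  5.43248961e-01]
 [ 3.01417629e-01 -9.53491955e-01 -7.10854411e-04  2.78006488e-01]
 [ 5.11720289e-04  9.07291914e-04 -9.99999457e-01  1.73355877e-02]
 [ 0.00000000e+00  0.00000000e+00  0.00000000e+00  1.00000000e+00]] 0.5265321758829189
```

View pics/w4a.png

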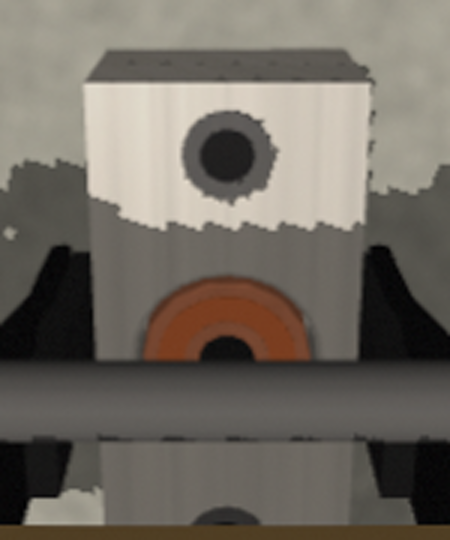

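```bash
python3 - <<'E'
from h import *
P=np.load('pics/w4.npz')['P']
for u,v,z,dx in[(228,154,.032,.038),(84,82,.032,.05),(373,82,.032,.05)]:
  c=px2w('wrist',250+u/3,150+v/3,z=z,pose=P);t=P[:3,:3].T@(c-P[:3,3]);print(c,t,t[0]-dx)
E
```

```text
[0.57851784 0.28912861 0.032     ] [ 0.03700483  0.00027763 -0.01466123] -0.0009951724640100135
[0.58295574 0.31459758 0.032     ] [ 0.04891314 -0.02266916 -0.01466961] -0.0010868605437553622
[0.5968888  0.27082105 0.032     ] [ 0.04900315  0.02327107 -0.01463966] -0.0009968536069257378
```

Emit:
arm_command(
  commands=[
    {"translation":[0,0,-0.3],"dr":[0,0,0],"jaw":1},
    {"translation":[0,0,-0.6],"dr":[0,0,0],"jaw":1},
    {"translation":[0,0,-0.9],"dr":[0,0,0],"jaw":1},
    {"translation":[0,0,-1],"dr":[0,0,0],"jaw":1},
    {"translation":[0,0,-1],"dr":[0,0,0],"jaw":1},
    {"translation":[0,0,-1],"dr":[0,0,0],"jaw":1},
    {"translation":[-0.12,0.5,-0.3],"dr":[0,0,0],"jaw":1},
    {"translation":[-0.22,0.8,0],"dr":[0,0,0],"jaw":1},
    {"translation":[-0.24,0.9,0],"dr":[0,0,0],"jaw":1},
    {"translation":[-0.24,0.9,0],"dr":[0,0,0],"jaw":1},
    {"translation":[-0.24,0.9,0],"dr":[0,0,0],"jaw":1},
    {"translation":[-0.24,0.9,0],"dr":[0,0,0],"jaw":1},
  ],
)

```text
time_s: 5.88
position: [0.5474, 0.15, 0.1436]
tcp_rot: [[0.954, 0.301, -0.003], [0.301, -0.954, -0.0], [-0.003, -0.0, -1.0]]
force: [-0.1, -0.5, -3.3]
opening: 0.523
```

Emit:
arm_command(
  commands=[
    {"translation":[-0.24,0.9,0],"dr":[0,0,0],"jaw":1},
    {"translation":[-0.24,0.9,0],"dr":[0,0,0],"jaw":1},
    {"translation":[-0.24,0.9,0],"dr":[0,0,0],"jaw":1},
    {"translation":[-0.24,0.9,0],"dr":[0,0,0],"jaw":1},
    {"translation":[-0.2,0.8,0],"dr":[0,0,0],"jaw":1},
    {"translation":[-0.12,0.55,0],"dr":[0,0,0.38],"jaw":1},
    {"translation":[0,0,0],"dr":[0,0,0.6],"jaw":1},
    {"translation":[0,0,0],"dr":[0,0,0.7],"jaw":1},
    {"translation":[0,0,0],"dr":[0,0,0.7],"jaw":1},
    {"translation":[0,0,0],"dr":[0,0,0.6],"jaw":1},
    {"translation":[0,0,0],"dr":[0,0,0.4],"jaw":1},
    {"translation":[0,0,0],"dr":[0,0,0],"jaw":1},
  ],
)

```text
time_s: 6.88
position: [0.5541, 0.0236, 0.1436]
tcp_rot: [[0.999, -0.05, -0.003], [-0.05, -0.999, 0.0], [-0.003, -0.0, -1.0]]
force: [-0.9, -0.3, -4.0]
opening: 0.527
```

Emit:
arm_command(
  commands=[
    {"translation":[0,0,0],"dr":[0,0,0],"jaw":1},
    {"translation":[0,0,0],"dr":[0,0,0],"jaw":1},
    {"translation":[0,0,0],"dr":[0,0,0],"jaw":1},
  ],
)

```text
time_s: 7.13
position: [0.5551, 0.024, 0.1443]
tcp_rot: [[0.999, -0.048, -0.001], [-0.048, -0.999, 0.0], [-0.001, -0.0, -1.0]]
force: [0.6, -0.8, -4.4]
opening: 0.526
```

```bash
python3 - <<'E'
from h import *
s=read_state();print(s)
shot('wrist','w5'); shot('scene','s5');crop('w5',230,120,420,330,3,'w5a');crop('scene0',0,0,10,10,1,'x');crop('s5',300,120,440,250,5,'s5a')
E
```

```text
{'time_s': 7.1333, 'joint_positions': array([-9.04730239e+00,  3.16730352e+01,  9.67660707e+01,  4.40818788e-04,
        5.16028201e+01,  8.37002947e+01]), 'qvel': array([ 0.04229954, -0.06476214, -0.19077452, -0.050283  , -0.03634969,
        0.24806442]), 'tau': array([-4.64175199e-02, -4.26480997e+01, -1.40311512e+01,  3.16924893e-02,
       -5.67175029e-02, -5.57271924e-03]), 'position': array([0.5550789 , 0.0240145 , 0.14427629]), 'tcp_rot': array([[ 9.98849906e-01, -4.79410446e-02, -7.21694895e-04],
       [-4.79409694e-02, -9.98850163e-01,  1.21021818e-04],
       [-7.26666976e-04, -8.62838784e-05, -9.99999732e-01]]), 'force': array([ 0.59237756, -0.76851505, -4.36029147]), 'moment': array([-0.01581787, -0.00712404,  0.02206033]), 'opening': 0.5256415329189615}
```

View pics/w5a.png

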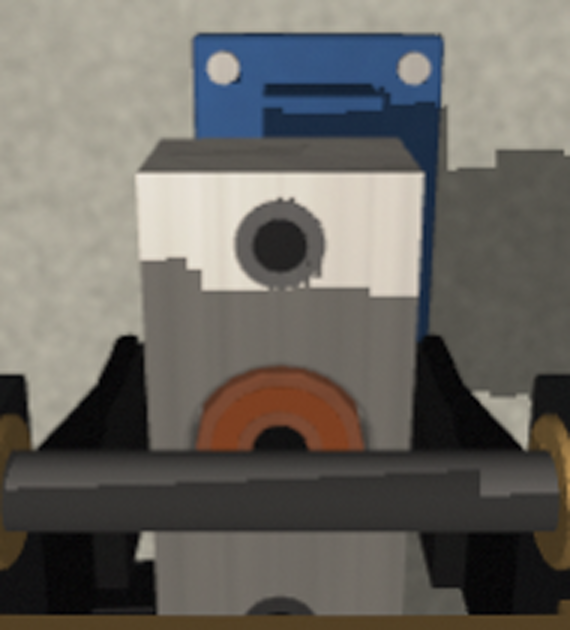

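View pics/s5a.png

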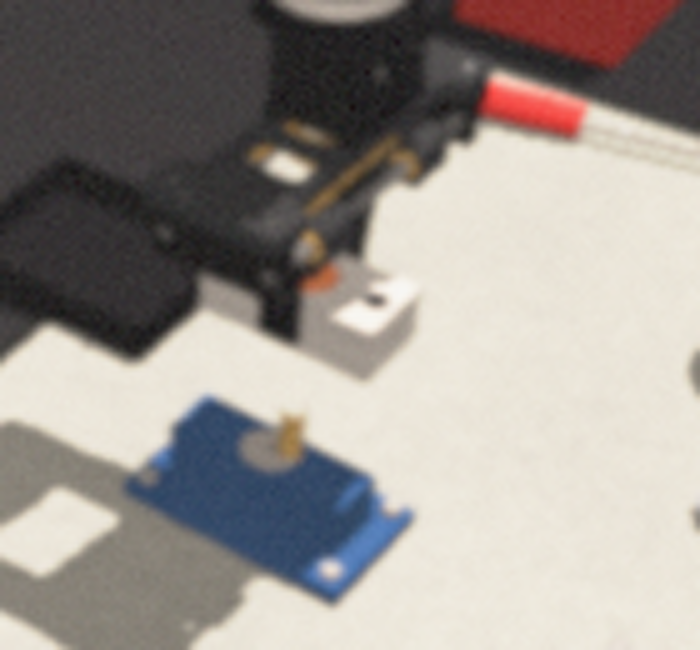

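```bash
python3 - <<'E'
from h import *
P=np.load('pics/w5.npz')['P'];zt=P[2,3]+.0147
for u,v,z in[(222,67,.012),(414,67,.012),(280,245,zt),(136,172,zt),(425,172,zt)]:
  c=px2w('wrist',230+u/3,120+v/3,z=z,pose=P);t=P[:3,:3].T@(c-P[:3,3]);print(c,t)
E
```

```text
[0.60645979 0.04099395 0.012     ] [ 0.05060391 -0.01941177  0.13224123]
[ 0.6036872  -0.01973788  0.012     ] [0.05074605 0.04138315 0.13223588]
[0.59146635 0.02334507 0.15897629] [ 0.03636701 -0.00107706 -0.01472634]
[0.60462596 0.04565017 0.15897629] [ 0.04844216 -0.0239874  -0.01473314]
[ 6.02520751e-01 -2.18616149e-04  1.58976293e-01] [ 0.04853837  0.02192957 -0.01473717]
```

Emit:
arm_command(
  commands=[
    {"translation":[0.05,0.3,0.5],"dr":[0,0,0],"jaw":1},
    {"translation":[0,0,0.6],"dr":[0,0,0],"jaw":1},
    {"translation":[0,0,0.5],"dr":[0,0,0],"jaw":1},
    {"translation":[0,0,0.2],"dr":[0,0,0],"jaw":1},
    {"translation":[0,0,0],"dr":[0,0,0],"jaw":1},
    {"translation":[0,0,0],"dr":[0,0,0],"jaw":1},
    {"translation":[0,0,0],"dr":[0,0,0],"jaw":1},
  ],
)

```text
time_s: 7.82
position: [0.557, 0.0166, 0.1002]
tcp_rot: [[0.999, -0.048, 0.002], [-0.048, -0.999, -0.0], [0.002, 0.0, -1.0]]
force: [0.3, 0.6, -3.6]
opening: 0.528
```

```bash
python3 - <<'E'
from h import *
s=read_state();print(s['position'],s['force'],s['moment'])
shot('scene','s6');crop('s6',320,150,420,230,7,'s6a')
E
```

```text
[0.55700055 0.01656555 0.10022295] [ 0.2565018   0.63002269 -3.60716426] [ 0.01696501  0.00258734 -0.04190665]
```

View pics/s6a.png

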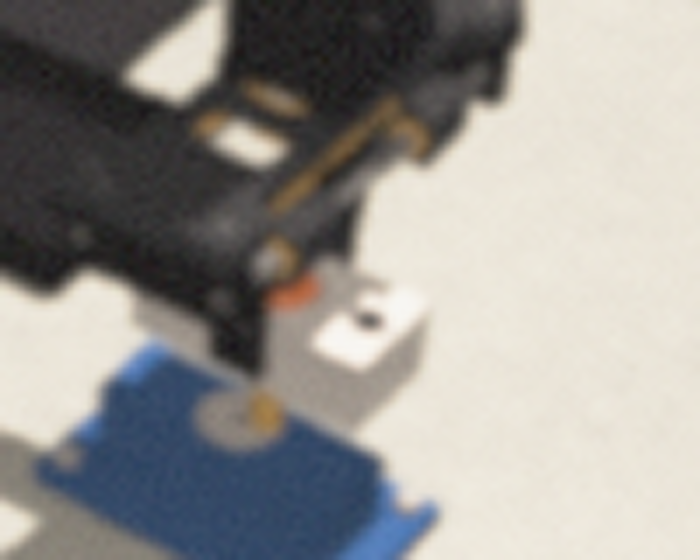

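Emit:
arm_command(
  commands=[
    {"translation":[-0.02,0,0.08],"dr":[0,0,0],"jaw":1},
    {"translation":[0,0,0.08],"dr":[0,0,0],"jaw":1},
    {"translation":[0,0,0.08],"dr":[0,0,0],"jaw":1},
    {"translation":[0,0,0.04],"dr":[0,0,0],"jaw":1},
    {"translation":[0,0,0],"dr":[0,0,0],"jaw":1},
  ],
)

```text
time_s: 8.28
position: [0.5556, 0.0166, 0.0923]
tcp_rot: [[0.999, -0.048, -0.001], [-0.048, -0.999, 0.0], [-0.001, -0.0, -1.0]]
force: [-0.4, 0.0, -2.7]
opening: 0.527
```

Emit:
arm_command(
  commands=[
    {"translation":[0,0,0.03],"dr":[0,0,0],"jaw":1},
    {"translation":[0,0,0.03],"dr":[0,0,0],"jaw":1},
    {"translation":[0,0,0],"dr":[0,0,0],"jaw":1},
  ],
)

```text
time_s: 8.53
position: [0.5558, 0.0166, 0.0909]
tcp_rot: [[0.999, -0.049, -0.0], [-0.049, -0.999, 0.0], [-0.0, -0.0, -1.0]]
force: [-1.4, -0.7, -3.9]
opening: 0.526
```

Emit:
arm_command(
  commands=[
    {"translation":[0,0,0.03],"dr":[0,0,0],"jaw":1},
    {"translation":[0,0,0.03],"dr":[0,0,0],"jaw":1},
    {"translation":[0,0,0],"dr":[0,0,0],"jaw":1},
  ],
)

```text
time_s: 8.78
position: [0.5557, 0.0166, 0.0894]
tcp_rot: [[0.999, -0.049, -0.0], [-0.049, -0.999, 0.0], [-0.0, -0.0, -1.0]]
force: [0.3, -0.7, -3.3]
opening: 0.525
```

Emit:
arm_command(
  commands=[
    {"translation":[0,0,0.04],"dr":[0,0,0],"jaw":1},
    {"translation":[0,0,0.04],"dr":[0,0,0],"jaw":1},
    {"translation":[0,0,0.04],"dr":[0,0,0],"jaw":1},
    {"translation":[0,0,0],"dr":[0,0,0],"jaw":1},
  ],
)

```text
time_s: 9.12
position: [0.5556, 0.0166, 0.0863]
tcp_rot: [[0.999, -0.049, -0.0], [-0.049, -0.999, 0.0], [-0.0, -0.0, -1.0]]
force: [0.1, -0.1, -3.6]
opening: 0.529
```

Emit:
arm_command(
  commands=[
    {"translation":[0,0,0.04],"dr":[0,0,0],"jaw":1},
    {"translation":[0,0,0.04],"dr":[0,0,0],"jaw":1},
    {"translation":[0,0,0.04],"dr":[0,0,0],"jaw":1},
    {"translation":[0,0,0.04],"dr":[0,0,0],"jaw":1},
    {"translation":[0,0,0.04],"dr":[0,0,0],"jaw":1},
    {"translation":[0,0,0],"dr":[0,0,0],"jaw":1},
  ],
)

```text
time_s: 9.62
position: [0.5556, 0.0166, 0.0813]
tcp_rot: [[0.999, -0.048, -0.0], [-0.048, -0.999, 0.0], [-0.0, -0.0, -1.0]]
force: [-0.1, -0.6, -3.9]
opening: 0.53
```

Emit:
arm_command(
  commands=[
    {"translation":[0,0,0.04],"dr":[0,0,0],"jaw":1},
    {"translation":[0,0,0.04],"dr":[0,0,0],"jaw":1},
    {"translation":[0,0,0.04],"dr":[0,0,0],"jaw":1},
    {"translation":[0,0,0.04],"dr":[0,0,0],"jaw":1},
    {"translation":[0,0,0],"dr":[0,0,0],"jaw":1},
  ],
)

```text
time_s: 10.03
position: [0.5557, 0.0166, 0.0773]
tcp_rot: [[0.999, -0.049, -0.0], [-0.049, -0.999, 0.0], [-0.0, -0.0, -1.0]]
force: [0.1, 0.2, -3.7]
opening: 0.526
```

Emit:
arm_command(
  commands=[
    {"translation":[0,0,0.04],"dr":[0,0,0],"jaw":1},
    {"translation":[0,0,0.04],"dr":[0,0,0],"jaw":1},
    {"translation":[0,0,0],"dr":[0,0,0],"jaw":1},
  ],
)

```text
time_s: 10.28
position: [0.5557, 0.0166, 0.0754]
tcp_rot: [[0.999, -0.048, -0.0], [-0.048, -0.999, 0.0], [-0.0, -0.0, -1.0]]
force: [0.1, 0.1, -4.5]
opening: 0.526
```

Emit:
arm_command(
  commands=[
    {"translation":[0,0,0.03],"dr":[0,0,0],"jaw":1},
    {"translation":[0,0,0.03],"dr":[0,0,0],"jaw":1},
    {"translation":[0,0,0],"dr":[0,0,0],"jaw":1},
  ],
)

```text
time_s: 10.53
position: [0.5559, 0.0166, 0.075]
tcp_rot: [[0.999, -0.048, 0.0], [-0.048, -0.999, -0.0], [0.0, 0.0, -1.0]]
force: [-1.9, 0.2, 4.2]
opening: 0.524
```

Emit:
arm_command(
  commands=[
    {"translation":[0,0,0.03],"dr":[0,0,0],"jaw":1},
    {"translation":[0,0,0.03],"dr":[0,0,0],"jaw":1},
    {"translation":[0,0,0],"dr":[0,0,0],"jaw":1},
  ],
)

```text
time_s: 10.78
position: [0.5562, 0.0167, 0.0744]
tcp_rot: [[0.999, -0.048, 0.001], [-0.048, -0.999, 0.0], [0.001, -0.0, -1.0]]
force: [-3.5, 1.3, 7.8]
opening: 0.523
```

Emit:
arm_command(
  commands=[
    {"translation":[0,0,0.03],"dr":[0,0,0],"jaw":1},
    {"translation":[0,0,0.03],"dr":[0,0,0],"jaw":1},
    {"translation":[0,0,0],"dr":[0,0,0],"jaw":1},
  ],
)

```text
time_s: 11.03
position: [0.5564, 0.0166, 0.0726]
tcp_rot: [[0.999, -0.048, 0.002], [-0.048, -0.999, -0.0], [0.002, 0.0, -1.0]]
force: [-2.0, 0.5, 4.6]
opening: 0.529
```

Emit:
arm_command(
  commands=[
    {"translation":[0,0,0.03],"dr":[0,0,0],"jaw":1},
    {"translation":[0,0,0.03],"dr":[0,0,0],"jaw":1},
    {"translation":[0,0,0],"dr":[0,0,0],"jaw":1},
  ],
)

```text
time_s: 11.28
position: [0.5563, 0.0167, 0.0713]
tcp_rot: [[0.999, -0.049, 0.002], [-0.049, -0.999, -0.0], [0.002, 0.0, -1.0]]
force: [-2.1, 0.1, 7.4]
opening: 0.528
```

Emit:
arm_command(
  commands=[
    {"translation":[0,0,0.03],"dr":[0,0,0],"jaw":1},
    {"translation":[0,0,0.03],"dr":[0,0,0],"jaw":1},
    {"translation":[0,0,0],"dr":[0,0,0],"jaw":1},
  ],
)

```text
time_s: 11.53
position: [0.5561, 0.0166, 0.0686]
tcp_rot: [[0.999, -0.048, 0.001], [-0.048, -0.999, -0.0], [0.001, 0.0, -1.0]]
force: [-0.4, -0.6, -4.1]
opening: 0.527
```

Emit:
arm_command(
  commands=[
    {"translation":[0,0,0.04],"dr":[0,0,0],"jaw":1},
    {"translation":[0,0,0.04],"dr":[0,0,0],"jaw":1},
    {"translation":[0,0,0],"dr":[0,0,0],"jaw":1},
  ],
)

```text
time_s: 11.78
position: [0.556, 0.0166, 0.0655]
tcp_rot: [[0.999, -0.049, 0.0], [-0.049, -0.999, 0.0], [-0.0, -0.0, -1.0]]
force: [-0.1, -0.3, -3.2]
opening: 0.524
```

```bash
python3 - <<'E'
from h import *
shot('wrist','w7');crop('w7',230,120,420,330,3,'w7a')
E
```

View pics/w7a.png

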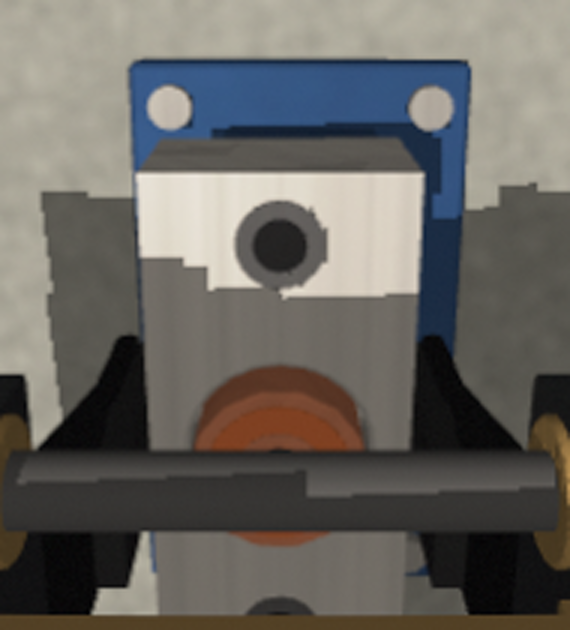

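Emit:
arm_command(
  commands=[
    {"translation":[0,0,0.04],"dr":[0,0,0],"jaw":1},
    {"translation":[0,0,0.04],"dr":[0,0,0],"jaw":1},
    {"translation":[0,0,0],"dr":[0,0,0],"jaw":1},
    {"translation":[0,0,0],"dr":[0,0,0],"jaw":1},
  ],
)

```text
time_s: 12.17
position: [0.5556, 0.0166, 0.0638]
tcp_rot: [[0.999, -0.048, -0.001], [-0.048, -0.999, 0.0], [-0.001, -0.0, -1.0]]
force: [0.9, 0.7, -3.9]
opening: 0.522
```

Emit:
arm_command(
  commands=[
    {"translation":[0,0,0.04],"dr":[0,0,0],"jaw":1},
    {"translation":[0,0,0.02],"dr":[0,0,0],"jaw":1},
    {"translation":[0,0,0],"dr":[0,0,0],"jaw":1},
    {"translation":[0,0,0],"dr":[0,0,0],"jaw":1},
  ],
)

```text
time_s: 12.5
position: [0.5557, 0.0166, 0.0625]
tcp_rot: [[0.999, -0.049, -0.0], [-0.049, -0.999, 0.0], [-0.0, -0.0, -1.0]]
force: [-1.2, -0.0, -3.9]
opening: 0.531
```

Emit:
arm_command(
  commands=[
    {"translation":[0,0,0.03],"dr":[0,0,0],"jaw":1},
    {"translation":[0,0,0.03],"dr":[0,0,0],"jaw":1},
    {"translation":[0,0,0],"dr":[0,0,0],"jaw":1},
    {"translation":[0,0,0],"dr":[0,0,0],"jaw":1},
  ],
)

```text
time_s: 12.83
position: [0.5558, 0.0166, 0.0623]
tcp_rot: [[0.999, -0.048, 0.0], [-0.048, -0.999, -0.0], [0.0, 0.0, -1.0]]
force: [-2.3, 1.1, 5.3]
opening: 0.526
```

Emit:
arm_command(
  commands=[
    {"translation":[0,0,0.02],"dr":[0,0,0],"jaw":1},
    {"translation":[0,0,0.02],"dr":[0,0,0],"jaw":1},
    {"translation":[0,0,0],"dr":[0,0,0],"jaw":1},
    {"translation":[0,0,0],"dr":[0,0,0],"jaw":1},
  ],
)

```text
time_s: 13.17
position: [0.5558, 0.0166, 0.0623]
tcp_rot: [[0.999, -0.048, 0.001], [-0.048, -0.999, -0.0], [0.001, 0.0, -1.0]]
force: [-4.4, 0.5, 12.4]
opening: 0.526
```

Emit:
arm_command(
  commands=[
    {"translation":[0,0,-0.06],"dr":[0,0,0],"jaw":1},
    {"translation":[0,0,0],"dr":[0,0,0],"jaw":1},
    {"translation":[0,0,0],"dr":[0,0,0],"jaw":0.4},
    {"translation":[0,0,0],"dr":[0,0,0],"jaw":0.3},
    {"translation":[0,0,0],"dr":[0,0,0],"jaw":0.3},
    {"translation":[0,0,0],"dr":[0,0,0],"jaw":0.3},
    {"translation":[0,0,0],"dr":[0,0,0],"jaw":0.3},
  ],
)

```text
time_s: 13.75
position: [0.5558, 0.0166, 0.0613]
tcp_rot: [[0.999, -0.049, -0.0], [-0.049, -0.999, 0.0], [-0.0, -0.0, -1.0]]
force: [0.2, -0.8, 0.5]
opening: 0.693
```

Emit:
arm_command(
  commands=[
    {"translation":[0,0,-0.2],"dr":[0,0,0],"jaw":0.3},
    {"translation":[0,0,-0.4],"dr":[0,0,0],"jaw":0.3},
    {"translation":[0,0,-0.6],"dr":[0,0,0],"jaw":0.3},
    {"translation":[0,0,-0.8],"dr":[0,0,0],"jaw":0.3},
    {"translation":[-0.3,0,-0.8],"dr":[0,0,0],"jaw":0.3},
    {"translation":[-0.5,0,-0.2],"dr":[0,0,0],"jaw":0.3},
    {"translation":[-0.5,0,0],"dr":[0,0,0],"jaw":0.3},
    {"translation":[-0.5,0,0],"dr":[0,0,0],"jaw":0.3},
    {"translation":[-0.2,0,0],"dr":[0,0,0],"jaw":0.3},
    {"translation":[0,0,0],"dr":[0,0,0],"jaw":0.3},
    {"translation":[0,0,0],"dr":[0,0,0],"jaw":0.3},
  ],
)

```text
time_s: 14.67
position: [0.5066, 0.0189, 0.1371]
tcp_rot: [[0.999, -0.049, 0.002], [-0.049, -0.999, -0.0], [0.002, 0.0, -1.0]]
force: [0.1, -0.0, 0.1]
opening: 0.704
```

```bash
python3 - <<'E'
from h import *
shot('wrist','w8');crop('w8',230,80,420,280,3,'w8a');shot('scene','s8');crop('s8',310,150,410,240,6,'s8a')
E
```

```text
(no output)
```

View pics/w8a.png

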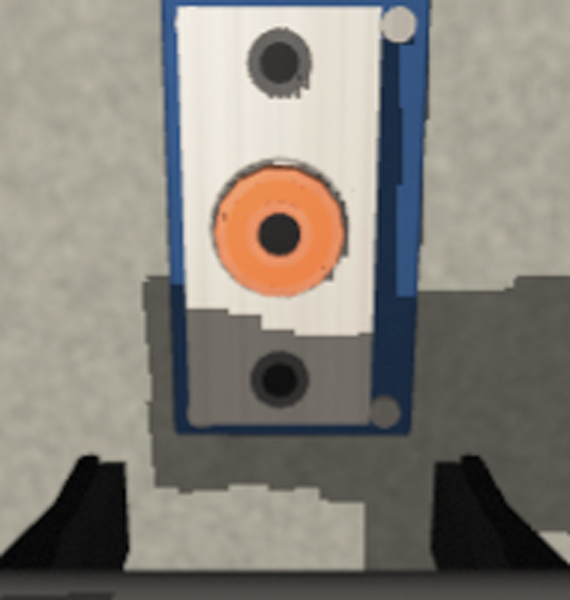

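View pics/s8a.png

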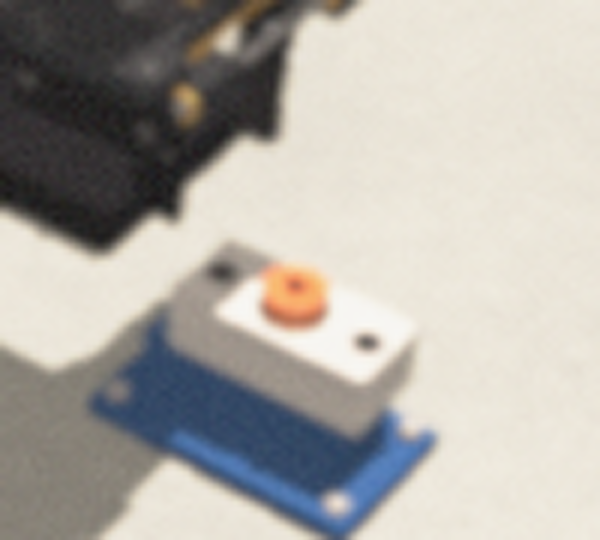

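```bash
python3 - <<'E'
from h import *
P=np.load('pics/w8.npz')['P'];print(P[:3,3])
c=px2w('wrist',230+279/3,80+232/3,z=.089,pose=P);print(c,P[:3,:3].T@(c-P[:3,3]))
X=[px2w('wrist',230+u/3,80+v/3,z=.077,pose=P) for u,v in[(279,62),(279,380)]];print(sum(X)/2,np.degrees(np.arctan2(*(X[0]-X[1])[[1,0]])))
d=np.load('pics/w8.npz')['d']
for u,v in[(300,157),(323,120),(323,215),(310,165)]:print(px2w('wrist',u,v,d=d[v,u],pose=P))
E
```

```text
[0.5066182  0.01891448 0.13712609]
[0.55545238 0.01783905 0.089     ] [ 0.04874536 -0.00130678  0.04821033]
[0.55448417 0.01789014 0.077     ] -2.6731133184804943
[0.55455075 0.03456167 0.07576847]
[0.57969818 0.01671306 0.07681601]
[0.50991422 0.01997086 0.07732416]
[0.55060826 0.02697811 0.08892968]
```

Emit:
arm_command(
  commands=[
    {"translation":[0.65,-0.01,0],"dr":[0,0,0],"jaw":0.3},
    {"translation":[0.65,-0.01,0],"dr":[0,0,0],"jaw":0.3},
    {"translation":[0.66,0,0],"dr":[0,0,0],"jaw":0.3},
    {"translation":[0,0,0.5],"dr":[0,0,0],"jaw":0.3},
    {"translation":[0,0,0.5],"dr":[0,0,0],"jaw":0.3},
    {"translation":[0,0,0.5],"dr":[0,0,0],"jaw":0.3},
    {"translation":[0,0,0.3],"dr":[0,0,0],"jaw":0.3},
    {"translation":[0,0,0],"dr":[0,0,0],"jaw":0.3},
    {"translation":[0,0,0],"dr":[0,0,0],"jaw":0.3},
  ],
)

```text
time_s: 15.52
position: [0.555, 0.0171, 0.0912]
tcp_rot: [[0.999, -0.049, -0.001], [-0.049, -0.999, 0.0], [-0.001, -0.0, -1.0]]
force: [-0.4, 0.3, -0.3]
opening: 0.702
```

```bash
python3 - <<'E'
from h import *
shot('wrist','w9');crop('w9',230,150,420,330,3,'w9a');print(read_state()['position'])
E
```

```text
[0.55539104 0.01705785 0.09171977]
```

View pics/w9a.png

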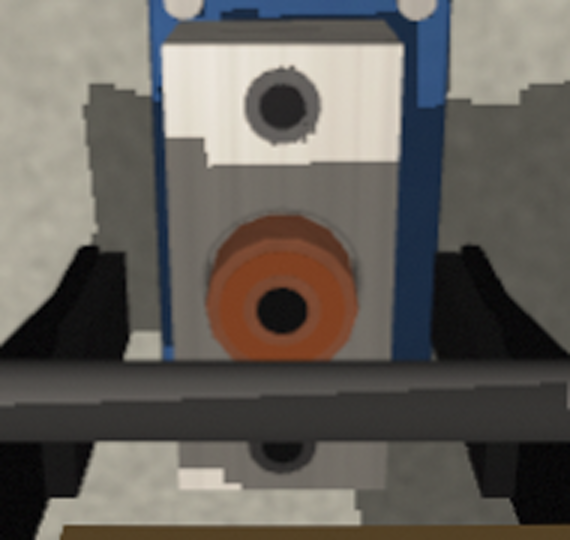

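Emit:
arm_command(
  commands=[
    {"translation":[0.01,0,0.08],"dr":[0,0,0],"jaw":0.3},
    {"translation":[0,0,0.06],"dr":[0,0,0],"jaw":0.3},
    {"translation":[0,0,0],"dr":[0,0,0],"jaw":0.3},
    {"translation":[0,0,0],"dr":[0,0,0],"jaw":0.5},
    {"translation":[0,0,0],"dr":[0,0,0],"jaw":0.7},
    {"translation":[0,0,0],"dr":[0,0,0],"jaw":1},
    {"translation":[0,0,0],"dr":[0,0,0],"jaw":1},
    {"translation":[0,0,0],"dr":[0,0,0],"jaw":1},
    {"translation":[0,0,0],"dr":[0,0,0],"jaw":1},
    {"translation":[0,0,0],"dr":[0,0,0],"jaw":1},
  ],
)

```text
time_s: 16.4
position: [0.5551, 0.0171, 0.0881]
tcp_rot: [[0.999, -0.048, 0.0], [-0.048, -0.999, -0.0], [0.0, 0.0, -1.0]]
force: [-0.2, -0.5, 1.1]
opening: 0.33
```

Emit:
arm_command(
  commands=[
    {"translation":[0,0,-0.1],"dr":[0,0,0],"jaw":1},
    {"translation":[0,0,-0.1],"dr":[0,0,0],"jaw":1},
    {"translation":[0,0,-0.2],"dr":[0,0,0],"jaw":1},
    {"translation":[0,0,-0.4],"dr":[0,0,0],"jaw":1},
    {"translation":[0,0,-0.6],"dr":[0,0,0],"jaw":1},
    {"translation":[0,0,-0.6],"dr":[0,0,0],"jaw":1},
    {"translation":[0,0,-0.4],"dr":[0,0,0],"jaw":1},
    {"translation":[0,0,0],"dr":[0,0,0],"jaw":1},
    {"translation":[0,0,0],"dr":[0,0,0],"jaw":1},
  ],
)

```text
time_s: 17.15
position: [0.5555, 0.0171, 0.149]
tcp_rot: [[0.999, -0.048, 0.002], [-0.048, -0.999, -0.0], [0.002, 0.0, -1.0]]
force: [0.2, -0.4, -0.2]
opening: 0.334
```

```bash
python3 - <<'E'
from h import *
shot('wrist','w10');shot('scene','s10');crop('s10',300,120,420,240,5,'s10a')
E
```

```text
(no output)
```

View pics/w10.png

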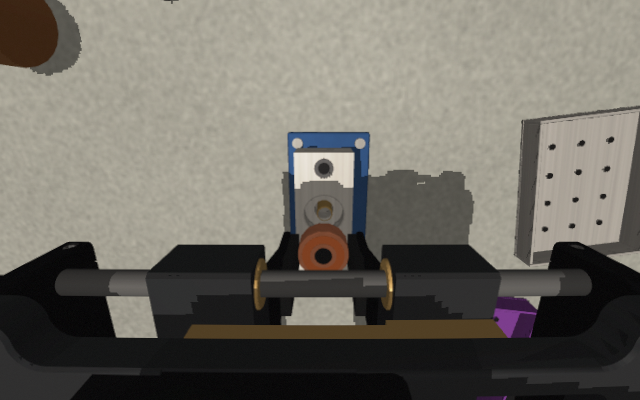

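View pics/s10a.png

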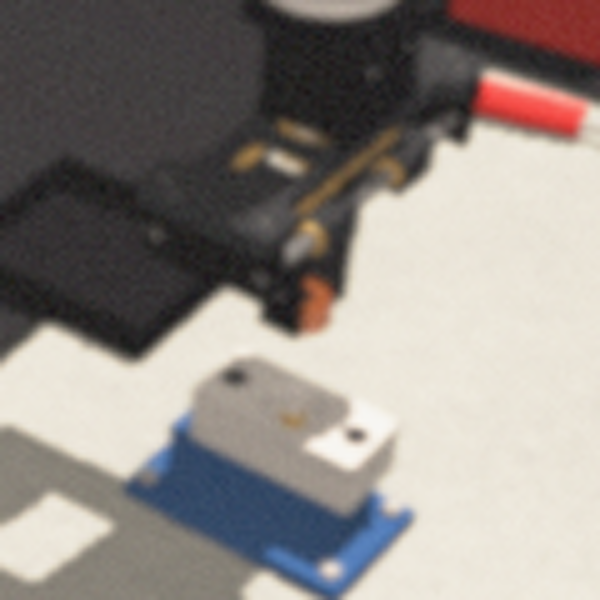

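Emit:
arm_command(
  commands=[
    {"translation":[0.01,0.5,0],"dr":[0,0,0],"jaw":1},
    {"translation":[0.02,0.9,0],"dr":[0,0,0],"jaw":1},
    {"translation":[0.02,1,0],"dr":[0,0,0],"jaw":1},
    {"translation":[0.02,1,0],"dr":[0,0,0],"jaw":1},
    {"translation":[0.02,1,0],"dr":[0,0,0],"jaw":1},
    {"translation":[0.02,1,0],"dr":[0,0,0],"jaw":1},
    {"translation":[0.02,1,0],"dr":[0,0,0],"jaw":1},
    {"translation":[0.02,1,0],"dr":[0,0,0],"jaw":1},
    {"translation":[0.02,1,0],"dr":[0,0,0],"jaw":1},
    {"translation":[0.01,1,0],"dr":[0,0,0],"jaw":1},
    {"translation":[0,0.8,0],"dr":[0,0,0],"jaw":1},
    {"translation":[0,0.5,0],"dr":[0,0,0],"jaw":1},
  ],
)

```text
time_s: 18.25
position: [0.5458, -0.2534, 0.1471]
tcp_rot: [[0.999, -0.051, -0.001], [-0.051, -0.999, -0.0], [-0.001, 0.0, -1.0]]
force: [0.4, -0.4, 0.4]
opening: 0.331
```

Emit:
arm_command(
  commands=[
    {"translation":[0,0,0.5],"dr":[0,0,0],"jaw":1},
    {"translation":[0,0,0.8],"dr":[0,0,0],"jaw":1},
    {"translation":[0,0,0.8],"dr":[0,0,0],"jaw":1},
    {"translation":[0,0,0.8],"dr":[0,0,0],"jaw":1},
    {"translation":[0,0,0.6],"dr":[0,0,0],"jaw":1},
    {"translation":[0,0,0.4],"dr":[0,0,0],"jaw":1},
    {"translation":[0,0,0],"dr":[0,0,0],"jaw":1},
    {"translation":[0,0,0],"dr":[0,0,0],"jaw":1},
  ],
)

```text
time_s: 18.92
position: [0.5462, -0.2501, 0.0499]
tcp_rot: [[0.999, -0.048, -0.001], [-0.048, -0.999, 0.001], [-0.001, -0.001, -1.0]]
force: [0.5, -0.1, -0.1]
opening: 0.331
```

```bash
python3 - <<'E'
from h import *
shot('wrist','w11');print(read_state()['position'])
E
```

```text
[ 0.54685896 -0.25047859  0.05080635]
```

View pics/w11.png

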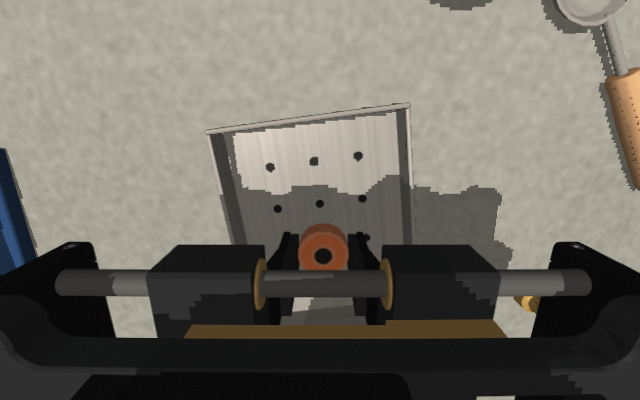

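Emit:
arm_command(
  commands=[
    {"translation":[0,0,0.4],"dr":[0,0,0],"jaw":1},
    {"translation":[0,0,0.4],"dr":[0,0,0],"jaw":1},
    {"translation":[0,0,0.3],"dr":[0,0,0],"jaw":1},
    {"translation":[0,0,0.15],"dr":[0,0,0],"jaw":1},
    {"translation":[0,0,0.08],"dr":[0,0,0],"jaw":1},
    {"translation":[0,0,0],"dr":[0,0,0],"jaw":1},
    {"translation":[0,0,0],"dr":[0,0,0],"jaw":1},
  ],
)

```text
time_s: 19.55
position: [0.5467, -0.2503, 0.0172]
tcp_rot: [[0.999, -0.048, 0.0], [-0.048, -0.999, -0.0], [0.0, 0.0, -1.0]]
force: [0.6, -0.7, 0.2]
opening: 0.332
```

Emit:
arm_command(
  commands=[
    {"translation":[0,0,0.04],"dr":[0,0,0],"jaw":1},
    {"translation":[0,0,0],"dr":[0,0,0],"jaw":1},
    {"translation":[0,0,0],"dr":[0,0,0],"jaw":1},
  ],
)

```text
time_s: 19.8
position: [0.5468, -0.2504, 0.0165]
tcp_rot: [[0.999, -0.048, 0.0], [-0.048, -0.999, -0.0], [0.0, 0.0, -1.0]]
force: [-0.5, 0.5, -0.3]
opening: 0.331
```

Emit:
arm_command(
  commands=[
    {"translation":[0,0,0.03],"dr":[0,0,0],"jaw":1},
    {"translation":[0,0,0],"dr":[0,0,0],"jaw":1},
    {"translation":[0,0,0],"dr":[0,0,0],"jaw":1},
  ],
)

```text
time_s: 20.05
position: [0.5468, -0.2504, 0.0161]
tcp_rot: [[0.999, -0.048, 0.001], [-0.048, -0.999, -0.0], [0.001, 0.0, -1.0]]
force: [-1.1, -0.3, 3.3]
opening: 0.33
```

Emit:
arm_command(
  commands=[
    {"translation":[0,0,0],"dr":[0,0,0],"jaw":0.6},
    {"translation":[0,0,0],"dr":[0,0,0],"jaw":0.5},
    {"translation":[0,0,0],"dr":[0,0,0],"jaw":0.45},
    {"translation":[0,0,0],"dr":[0,0,0],"jaw":0.45},
    {"translation":[0,0,-0.2],"dr":[0,0,0],"jaw":0.45},
    {"translation":[0,0,-0.5],"dr":[0,0,0],"jaw":0.45},
    {"translation":[0,0,-0.9],"dr":[0,0,0],"jaw":0.45},
    {"translation":[0,0,-1],"dr":[0,0,0],"jaw":0.45},
    {"translation":[0,0,-1],"dr":[0,0,0],"jaw":0.45},
    {"translation":[-0.6,0,-1],"dr":[0,0,0],"jaw":0.45},
    {"translation":[-0.8,0,-1],"dr":[0,0,0],"jaw":0.45},
    {"translation":[-0.8,0,-1],"dr":[0,0,0],"jaw":0.45},
  ],
)

```text
time_s: 21.05
position: [0.4913, -0.2475, 0.1827]
tcp_rot: [[0.999, -0.048, 0.001], [-0.048, -0.999, -0.001], [0.001, 0.001, -1.0]]
force: [0.2, -0.7, 0.7]
opening: 0.554
```

Emit:
arm_command(
  commands=[
    {"translation":[-0.8,0,-0.6],"dr":[0,0,0],"jaw":0.45},
    {"translation":[0,0,0],"dr":[0,0,0],"jaw":0.45},
    {"translation":[0,0,0],"dr":[0,0,0],"jaw":0.45},
  ],
)

```text
time_s: 21.3
position: [0.4718, -0.247, 0.1975]
tcp_rot: [[0.999, -0.05, 0.003], [-0.05, -0.999, -0.002], [0.003, 0.002, -1.0]]
force: [0.6, 0.4, -0.5]
opening: 0.554
```

```bash
python3 - <<'E'
from h import *
_,d,P=shot('wrist','w12');shot('scene','s12');shot('top','t12')
E
```

```text
(no output)
```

View pics/w12.png

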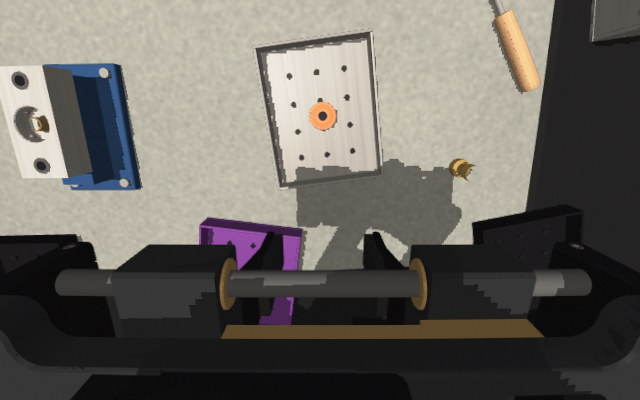

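View pics/s12.png

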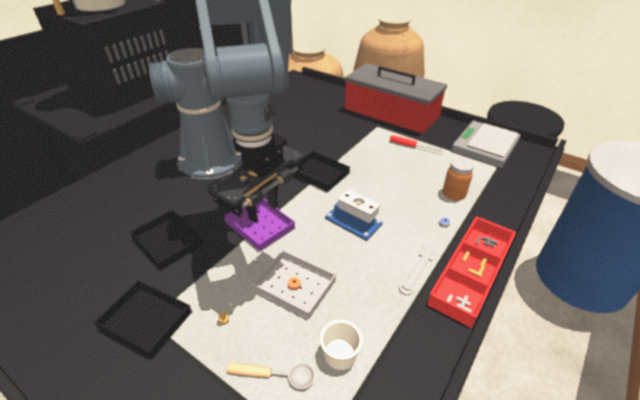

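View pics/t12.png

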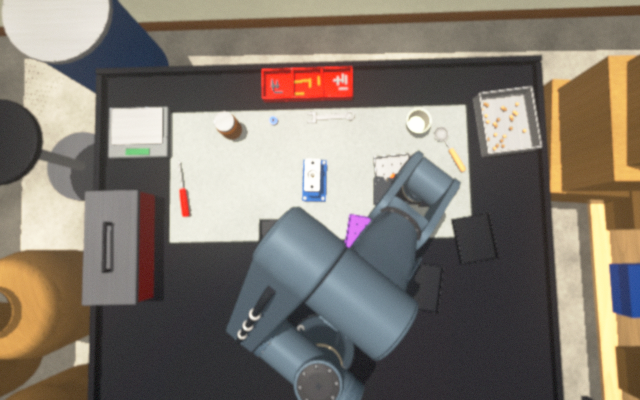

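The wrist picture shows the bearing lying flat near the middle of the tray at (323,116), and the housing on the pedestal with the post in its hole at (38,124). Nothing else has moved.

```bash
python3 - <<'E'
from h import *
z=np.load('pics/w12.npz');P=z['P'];d=z['d']
print(px2w('wrist',333,116,d=d[116,333],pose=P))
print(hand_in(), read_state()['time_s'])
E
```

```text
[ 0.54589374 -0.26046904  0.01565021]
the job is handed in; nothing more can be done
the job is handed in; nothing more can be done
```

The worn bearing is in the steel tray, and the housing is sitting flat on the pedestal. I handed the job in at about 21.5 s of the 72 s allowed.

- **Finding the post:** the wrist camera put it 10.2 mm off the disc centre, against the 10 mm given. It entered the hole on the first try with no side force.
- **Pressing:** the bearing's springs let go after about 6 mm of travel, with readings up to about 12 N above the weight of the load. I set the housing down with about 16 N, well under the 40 N limit.
- **Heights on the stand:** depth readings gave about 77 mm for the housing top and 89 mm for the bearing top. Both match a fully seated housing with the bearing 12 mm proud.
- **Final checks:** the last pictures show the bearing lying flat near the tray's centre and the housing on the pedestal with the post in its hole. The depth reading for the bearing's top was 15.7 mm, against the 17 mm expected, which is within the camera's accuracy. The other objects look unmoved, though the arm hid part of the overhead view. The gripper is clear of everything.

The scene and top cameras disagreed with each other by about 5 mm, so I used the wrist camera's positions instead. No check failed.

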